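Open the kit tub and complete the kit

TASK

The kit tub on the bench still lacks two power modules. Work a fingertip under the overhanging rim of its loose lid, tip the lid up, lift it clear off the tub and lay it flat on the bench clear of the tub without dropping it; then put the two loose modules into the two empty pockets, one in each, board side down and fully home, again without dropping them. Leave the tub standing where it is with the module already in it, and do not disturb the display board, the electric screwdriver or the parts bin.

Things in the scene. Friction and masses are not known exactly. Their poses are not given: they have to be found in the camera images.
- tub: blue kit tub, 128 (x) by 166 (y) by 78 high, walls 4 thick, about 0.6 kg, loose on the bench: a hard push slides it. Origin: centre of its underside; y along its length, z up. A grey insert has three pockets in a row at y = -50, 0, +50, each 52 (x) by 40 (y), floor 36 and top edge 50 above the bench; the middle one is full, the outer two empty.
- lid: dark lid lying loose on the tub's rim, 144 (x) by 182 (y), about 0.13 kg, no handle or latch, too wide to grasp across. Origin: its centre, in the plane of the rim's underside, where it seats (78 above the bench when closed); top of the rim at z = 8; z up, axes along the tub's. Flat on the bench its origin is 6 (right way up) or 8 (upside down) high.
- lid_edge (a point): point on the lid: middle of the outer lower edge of its rim on the +y short side (lid x = 0, y = 91, z = 0). All four sides are alike: a rim 8 thick overhangs the tub's outer wall by 8 with free space beneath; under the lid a locating flange 6 deep goes down inside the tub's walls with 2 play (its outer face 14 in from the lid's edge).
- module_a: loose power module: black potted block on a green board, 46 (x) by 34 (y) by 30 high, 0.07 kg, standing on the bench board side down. Origin: centre of its underside; z up.
- module_b: second loose power module, the same as module_a; the two are interchangeable.
- module_c: third module, the same kind, already in the tub's middle pocket; stays there. Its top is 66 above the bench.
- pocket_left (a point): centre of the floor of the empty pocket at the tub's +y end, 36 above the bench; pocket 52 along the tub's x, 40 along its y, 14 deep (3 play all round), so a seated module stands 16 out of it. Tub's axes.
- pocket_right (a point): centre of the floor of the empty pocket at the tub's -y end, otherwise like pocket_left.
- display_board: bystander: loose green board with a black screen, 80 (x) by 50 (y) by 10 high, lying on the bench. Origin: centre of its underside. All loose things stand to the right of the tub (-y) or beyond it (+x); the bench to its left (+y) is free.
- driver: bystander: dark green electric screwdriver lying on the bench beyond the tub, 200 long along its x (-90 to +110, bit at +x), about 35 high. Origin: below its axis at bench level.
- parts_bin: bystander: open blue parts bin, 90 (x) by 130 (y) by 50 high. Origin: centre of its underside.

How it is judged:
By the outcome, as a careful person would: the job done as asked, in the order asked, and still so for the second after the job is handed in, with the robot touching nothing.
It also fails if it takes over 72 s, if anything falls off the work surface, if the arm or the gripper's body presses on something with over 40 N, if the wrist force passes 120 N, or if a joint passes its speed limit or range.

ROBOT

A 6-joint arm with a two-finger parallel gripper is mounted at the origin on the work surface. World frame = base frame: x ahead of the robot, y to its left, z up, the work surface at z = 0. Lengths are in m, angles in rad, forces in N, time in s.
With the tool pointing down it reaches from about 0.25 to 0.775 m from the base axis. Payload 4 kg.
Tool frame: the origin (TCP) lies midway between the tips of the shut fingers; the grasp point (between the pads) lies 19 mm behind it; z points along the fingers, y is the line along which they close (so a half turn about z gives the same grasp; the last joint's range is limited). The gripper opens to 85 mm and grips with 20 to 120 N. Pads are 22 mm wide; open, the fingers measure 114 mm over their backs; the gripper's body (76 mm by 85 mm) begins 54 mm behind the grasp point. The pads swing forward as they close: fully open they stand 13 mm farther back than shut.
Start: joints at [-1.32, 0.087, 1.371, -0, 1.684, -0.103], TCP at [0.191, -0.516, 0.231] pointing down, gripper open.
Joint ranges: [-3.1, 3.1], [-0.76, 2.03], [0.27, 2.55], [-1.08, 4.22], [0.17, 2.65], [-2.57, 2.57]. Speed limits (rad/s): [2.79, 2.79, 3.14, 3.14, 3.14, 3.14].

INTERFACE

Orientations are given as a rotation vector (axis times angle).
In Python, from station import sense, cams, close_job gives the robot as it stands.
- The arm moves only by the shell command python3 -m jog 'ROWS' [FORCE]. ROWS is JSON, a list that holds one entry, the list of rows, each a list of 7 numbers: the shift along the world's x, y, z in units of 300 mm (1.0 is 300 mm), then the turn, a rotation vector about the world's x, y, z in units of 90 degrees (1.0 is 90 degrees), then the opening, from 0 (shut) to 1 (fully open). In form: [[[dx, dy, dz, rx, ry, rz, claw], ...]]. A call has 1 to 5 rows; each row is the pose to reach, as a shift and turn from the pose commanded when the call began; what a row does not reach only later rows make up. A row lasts 1/8 s, in which the tool goes at most 62.5 mm and 10.7 degrees, less where a joint would pass 70% of its speed; a pose out of reach is approached as far as the arm can. A call with a number of a shift or a turn outside -1 to 1 is refused whole. A call with a gripper value outside its range is refused whole. The fingers move at their own pace and stop on an object; FORCE is the grip in N (left out, the last holds). Time passes only in rows, so rows that repeat a pose let the fingers close. It gives the time, the measured TCP pose, the force, the opening and the grip force at its end, in the units of the state.
- sense(): the state, without advancing time (a new reading comes with each control period).
- cams.get_image(name): name is "scene" or "top" or "wrist"; returns (picture, depth): 480x640x3 uint8, red, green, blue; 480x640 float32, m along the optical axis (not along the pixel's ray), 0 where there is no reading.
- cams.calibration(name): a dict with "vertical_fov" (degrees; the focal length in pixels is half the picture's height over the tangent of half this angle, whatever the lens; pixels are square), "cx", "cy" (the principal point, pixels), "T" (4x4, takes a point from camera to world coordinates); the wrist camera has in their place "mount" (4x4, takes a point from camera to tool coordinates, whose origin is the TCP and whose axes are the flange's). Camera axes: x right, y up, looking along -z (the intrinsics and any distortion apply to the point x, -y, -z); pixel columns grow to the right and rows downward; lengths in m; the calibration is good to about 2 mm. A picture is of the moment at which its call begins: read the wrist's pose just before it. calibration takes no time and is no camera call.
- close_job(): hands the job in; it is judged then, once.
The state is a dict: "time": time; "q": joint angles; "qd": joint speeds; "tau": joint torques, N m; "ee_pos": TCP position; "orientation": TCP orientation; "ft_force": force on the tool from outside, world axes, zero at the start; "torque": the same for the moment, N m; "finger_gap": finger opening in m; "finger_force": force on a finger pad.
Only numpy, scipy, OpenCV 4.12 (cv2) and the standard library are available. Lean on these libraries where they do the work, as an engineer would, in place of code of your own. Each camera call takes 0.05 s, during which the arm holds its last target. There are 200 camera calls.

## Working session

There is one attempt and no reset: what is moved stays moved. The work goes in short steps, Python scripts to look and compute and a shell command to move; the robot and the scene stay as the last step left them, time stands still between calls to the robot, and variables do not carry over. Pictures are saved under pics/ and viewed, at most 10 in all, crops included, and the job is handed in when it is done.

```bash
ls; mkdir -p pics; cat > h.py <<'E'
import numpy as np, cv2
from station import sense, cams
from scipy.spatial.transform import Rotation as R
def T_of(name):
    c=cams.calibration(name)
    if 'T' in c: return c,np.array(c['T'])
    s=sense(); M=np.eye(4); M[:3,:3]=R.from_rotvec(s['orientation']).as_matrix(); M[:3,3]=s['ee_pos']
    return c,M@np.array(c['mount'])
def shot(name,save=None):
    c,T=T_of(name); im,d=cams.get_image(name)
    if save: cv2.imwrite('pics/'+save,cv2.cvtColor(im,cv2.COLOR_RGB2BGR))
    f=240/np.tan(np.radians(c['vertical_fov'])/2)
    v,u=np.mgrid[:480,:640]
    P=np.stack([(u-c['cx'])/f*d,-(v-c['cy'])/f*d,-d],-1)@T[:3,:3].T+T[:3,3]
    P[d<=0]=np.nan
    return im,d,P
E
python3 - <<'E'
from h import *
for n in('scene','top','wrist'):
    c=cams.calibration(n); print(n,{k:(np.round(v,3).tolist() if not isinstance(v,str) else v) for k,v in c.items()})
for n in('top','scene'):
    im,d,P=shot(n,n+'0.png'); np.savez(n+'0.npz',im=im,d=d,P=P)
print(sense())
E
```

```text
pics
scene {'vertical_fov': 45.608, 'cx': 316.269, 'cy': 243.579, 'T': [[-0.314, -0.523, 0.792, 1.296], [0.949, -0.158, 0.272, 0.134], [-0.017, 0.837, 0.546, 0.543], [0.0, 0.0, 0.0, 1.0]]}
top {'vertical_fov': 47.879, 'cx': 320.641, 'cy': 241.73, 'T': [[0.018, 0.989, -0.148, 0.452], [-1.0, 0.016, -0.016, -0.13], [-0.013, 0.148, 0.989, 1.038], [0.0, 0.0, 0.0, 1.0]]}
wrist {'vertical_fov': 70.144, 'cx': 317.119, 'cy': 244.175, 'mount': [[-0.0, 0.959, 0.283, 0.071], [1.0, 0.0, -0.0, -0.001], [-0.0, 0.283, -0.959, -0.143], [0.0, 0.0, 0.0, 1.0]]}
{'time': 0.1, 'q': array([-1.32012563e+00,  8.79108901e-02,  1.37210873e+00, -2.17483331e-05,
        1.68363555e+00, -1.03118662e-01]), 'qd': array([-0.001882  , -0.00200971, -0.00183513, -0.00123797,  0.00010286,
       -0.00100656]), 'tau': array([ 2.79176464e-03, -3.53016114e+01, -3.14218497e+01, -1.46673592e-04,
        7.95170374e-03,  1.17457596e-06]), 'ee_pos': array([ 0.19041542, -0.51549815,  0.23023707]), 'orientation': array([-3.09054519e+00, -5.52471821e-01,  2.72480102e-04]), 'ft_force': array([ 0.05177895, -0.54419123,  0.28869334]), 'torque': array([-0.0360164 , -0.04469258,  0.0851298 ]), 'finger_force': 0.0, 'finger_gap': 0.08582259113292288}
```

View pics/top0.png

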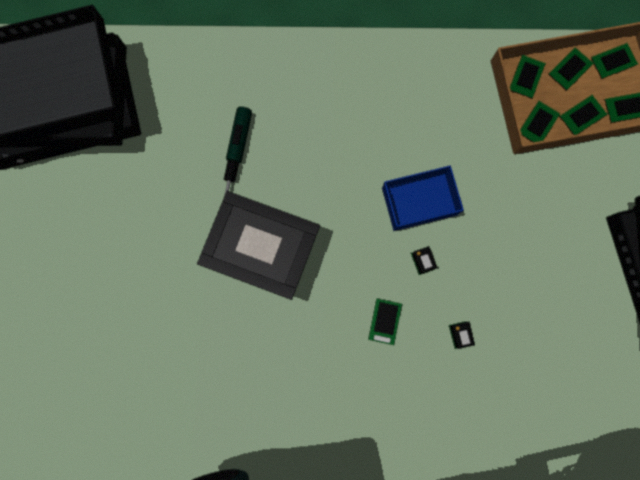

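View pics/scene0.png

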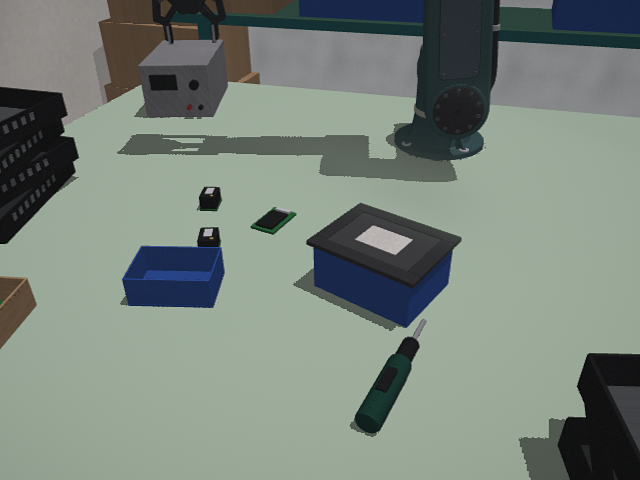

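Top view: lid corners at about (229,192), (320,226), (294,299) and (198,264). The modules are at (425,260) and (462,335), the board at (385,322), the bin at (423,198) and the driver at (238,140). The scene view confirms this layout. The robot side (-x) and left side (+y) of the tub are free.

```bash
python3 - <<'E'
import numpy as np,cv2
for n in('top','scene'):
    z=np.load(n+'0.npz');P=z['P'];im=z['im'];Z=P[...,2]
    ok=(P[...,0]>.2)&(P[...,0]<.85)&(abs(P[...,1])<.6)
    print(n,'bench z',np.nanmedian(Z[ok&(abs(Z)<.03)]))
    m=(ok&(Z>.008)).astype(np.uint8)
    k,l,s,c=cv2.connectedComponentsWithStats(m)
    for i in range(1,k):
        if s[i,4]<60: continue
        q=P[l==i]; zt=np.percentile(q[:,2],90)
        t=q[q[:,2]>zt-.006]
        r=cv2.minAreaRect((t[:,:2]*1000).astype(np.float32))
        print(c[i].round(),s[i,4],'zt',zt.round(4),'top rect mm',np.round(r[0],1),np.round(r[1],1),round(r[2],1))
E
```

```text
top bench z -0.0009635212956163874
[ 60. 126.] 6673 zt 0.128 top rect mm [792.8 352. ] [ 32.8 215.6] 23.4
[534. 136.] 1081 zt 0.0486 top rect mm [ 805.8 -531.3] [127.5  53.3] 73.0
[256. 234.] 9126 zt 0.0863 top rect mm [589.6  -3. ] [182.2 144.4] 70.5
[424. 195.] 1240 zt 0.0493 top rect mm [ 691.1 -304.1] [ 91.1 130.8] 15.2
[424. 259.] 445 zt 0.0308 top rect mm [ 573.7 -309.5] [44.  32.3] 20.3
[385. 318.] 379 zt 0.0115 top rect mm [ 463.3 -237.6] [38.5 56.5] 80.6
[462. 335.] 486 zt 0.0309 top rect mm [ 434.6 -378.2] [43.9 32.7] 13.4
[225. 475.] 449 zt 0.1745 top rect mm [216.   17.4] [ 4.4 52.5] 2.2
scene bench z -0.001039862353086729
[167.  15.] 645 zt 0.3258 top rect mm [ 210.5 -542.4] [20.3 74.4] 11.8
[450.  65.] 6637 zt 0.3311 top rect mm [212.2  24. ] [23.7 98.2] 0.4
[210. 196.] 374 zt 0.0296 top rect mm [ 436.7 -377.1] [47.4 32.2] 13.8
[383. 260.] 11515 zt 0.0851 top rect mm [589.3  -2.5] [183.2 149. ] 70.4
[271. 219.] 239 zt 0.0102 top rect mm [ 464.6 -237. ] [37.2 60.5] 79.2
[177. 271.] 4720 zt 0.0467 top rect mm [ 690.9 -303.8] [ 95.4 131.4] 14.6
[ 16. 296.] 1178 zt 0.0478 top rect mm [ 810.7 -495.4] [76.9 36.4] 46.4
[395. 372.] 1907 zt 0.0335 top rect mm [788.6  57.8] [ 22.5 126.1] 81.8
[604. 392.] 3665 zt 0.1356 top rect mm [820.5 272.3] [28.3 59.9] 45.7
```

```bash
cat >> h.py <<'E'
C=np.array([.5895,-.0028,0]); YAW=np.radians(-19.5)
Rt=R.from_euler('z',YAW)                      # tub frame
def tub(p): return C+Rt.apply(p)
def tool(az,al,flip=False):                   # tool z at azimuth az, al below horizontal (deg); closing dir in vertical plane
    az,al=np.radians([az,al]); z=np.array([np.cos(az)*np.cos(al),np.sin(az)*np.cos(al),-np.sin(al)])
    y=np.array([np.cos(az)*np.sin(al),np.sin(az)*np.sin(al),np.cos(al)])*(-1 if flip else 1)
    return R.from_matrix(np.stack([np.cross(y,z),y,z],1))
def go(p,Rg,msg=''):
    s=sense(); d=(np.array(p)-s['ee_pos'])/.3; w=(Rg*R.from_rotvec(s['orientation']).inv()).as_rotvec()/(np.pi/2)
    print(msg,'shift',d.round(3),'turn',w.round(3),'rows',int(np.ceil(max(np.linalg.norm(d)*300/62.5,np.linalg.norm(w)*90/10.7))))
def log():
    s=sense(); open('log.txt','a').write(' '.join(map(str,[*s['q'],*s['ee_pos'],*s['orientation']]))+'\n')
    print(round(s['time'],2),'q',s['q'].round(2),'p',s['ee_pos'].round(4),'z',R.from_rotvec(s['orientation']).as_matrix()[:,2].round(2),'F',s['ft_force'].round(1),'gap',round(s['finger_gap'],4),round(s['finger_force'],1))
if __name__=='__main__': log()
E
python3 h.py; python3 -c "
from h import *
for f in(False,True): go([.48,-.25,.33],tool(70.5,90,f)); go([.48,-.25,.33],tool(70.5,45,f))"
python3 -m jog '[[[0.5,0.5,0.3,0,0,-0.22,1],[0.5,0.5,0.3,0,0,-0.22,1],[0.5,0.5,0.3,0,0,-0.22,1],[0.5,0.5,0.3,0,0,-0.22,1]]]'; python3 h.py
```

```text
0.1 q [-1.32  0.09  1.37 -0.    1.68 -0.1 ] p [ 0.1904 -0.5155  0.2302] z [-0.  0. -1.] F [ 0.1 -0.5  0.3] gap 0.0858 0.0
 shift [0.965 0.885 0.333] turn [-0.    -0.002  1.558] rows 14
 shift [0.965 0.885 0.333] turn [ 0.004 -0.644  1.457] rows 14
 shift [0.965 0.885 0.333] turn [-0.001  0.    -0.442] rows 7
 shift [0.965 0.885 0.333] turn [ 0.508  0.004 -0.419] rows 7
time: 0.6
ee_pos: [0.3419, -0.3642, 0.3223]
orientation: [3.141, 0.015, 0.001]
ft_force: [0.5, -0.7, 1.0]
finger_gap: 0.0854
finger_force: 0.0
0.6 q [-0.93 -0.03  1.31  0.    1.86  0.63] p [ 0.3419 -0.3642  0.3223] z [ 0. -0. -1.] F [ 0.5 -0.7  1. ] gap 0.0854 0.0
```

```bash

python3 -m jog '[[[0.45,0.38,0,0.25,0.0,-0.2,1],[0.45,0.38,0,0.25,0.0,-0.2,1],[0.45,0.38,0,0.25,0.0,-0.2,1]]]' >/dev/null; python3 h.py
python3 -c "
from h import *
go([.48,-.25,.33],tool(70.5,45,True));go([.48,-.25,.33],tool(70.5,35,True))"
python3 -m jog '[[[0,0,0,0.4,-0.12,0,1],[0,0,0,0.4,-0.12,0,1],[0,0,0,0.4,-0.12,0,1],[0,0,0,0.4,-0.12,0,1]]]' ; python3 h.py
cat > fit.py <<'E'
from h import *
from scipy.optimize import least_squares
D=np.loadtxt('log.txt')
def fk(q,p):
    h,a1,L1,a2,L2,d,Lt,tx,ty=p
    r=lambda a,t:R.from_euler(a,t)
    r1=r('z',q[0]);r2=r1*r('y',q[1]);r3=r2*r('y',q[2]);r6=r3*r('z',q[3])*r('y',q[4])
    P=np.array([0,0,h])+r1.apply([a1,d,0])+r2.apply([0,0,L1])+r3.apply([a2,0,L2])+r6.apply([0,0,Lt])
    return P+ (r6*r('z',q[5])).apply([tx,ty,0]), r6*r('z',q[5])
def res(p): return np.concatenate([fk(x[:6],p)[0]-x[6:9] for x in D]+[.001*(p-p0)])
p0=np.array([.35,0,.4,0,.4,.0,.25,0,0])
if __name__=='__main__':
    s=least_squares(res,p0); print(s.x.round(4),np.abs(s.fun[:3*len(D)]).max())
    for x in D: print((fk(x[:6],s.x)[1].inv()*R.from_rotvec(x[9:12])).as_rotvec().round(3))
E
python3 fit.py
```

```text
0.97 q [-0.78  0.18  1.14  0.36  2.03  1.23] p [ 0.4771 -0.2508  0.3205] z [ 0.06  0.38 -0.92] F [ 0.5 -1.3 -0.2] gap 0.0854 0.0
 shift [0.01  0.003 0.032] turn [ 0.226 -0.115 -0.032] rows 3
 shift [0.01  0.003 0.032] turn [ 0.332 -0.15  -0.035] rows 4
time: 1.48
ee_pos: [0.4751, -0.253, 0.3189]
orientation: [-2.069, 0.308, -0.104]
ft_force: [1.2, 0.4, 0.5]
finger_gap: 0.0857
finger_force: 0.0
1.48 q [-0.99  0.37  1.18  0.91  2.23  1.21] p [ 0.4751 -0.253   0.3189] z [ 0.2   0.84 -0.5 ] F [1.2 0.4 0.5] gap 0.0857 0.0
[0.1526 0.     0.449  0.1007 0.4998 0.0566 0.3248 0.     0.    ] 8.112281258410015e-07
[-0.     0.     1.571]
[0.    0.    1.571]
[-0.    -0.     1.571]
[ 0.    -0.     1.571]
```

```bash
cat >> fit.py <<'E'
PR=np.array([.1526,0,.449,.1007,.4998,.0566,.3248,0,0])
lo=np.array([-3.1,-.76,.27,-1.08,.17,-2.57]);hi=np.array([3.1,2.03,2.55,4.22,2.65,2.57])
def ik(p,Rg,n=25,seed=0,q0=None):
    g=np.random.default_rng(seed);best=None
    def f(q):
        P,Q=fk(q,PR);Q=Q*R.from_rotvec([0,0,np.pi/2]);return np.r_[(P-p)*5,(Q.inv()*Rg).as_rotvec()]
    sols=[]
    for i in range(n):
        x0=g.uniform(lo,hi) if (q0 is None or i) else np.clip(q0,lo+.01,hi-.01)
        s=least_squares(f,x0,bounds=(lo,hi),xtol=1e-9)
        if s.cost<1e-7 and not any(np.abs(s.x-y).max()<.02 for y in sols): sols.append(s.x)
    return sols
E
python3 - <<'E'
from fit import *
for name,az,pt in (('-y',70.5,[0,-91,82]),('+y',-109.5,[0,91,82]),('-x',-19.5,[-72,0,82])):
  for al in (15,25,35,45):
    for fl in (True,False):
      for q in ik(tub(np.array(pt)/1000),tool(az,al,fl),12): print(name,al,fl,q.round(2), 'margin',np.minimum(q-lo,hi-q).min().round(2))
E
```

```text
-y 15 True [-0.8   0.56  1.62  1.09  1.78  0.85] margin 0.87
-y 15 False [-0.8   0.56  1.62  1.09  1.78 -2.29] margin 0.28
-y 25 True [-0.77  0.46  1.62  0.98  1.69  0.92] margin 0.93
-y 25 False [-0.77  0.46  1.62  0.98  1.69 -2.22] margin 0.35
-y 35 True [-0.72  0.38  1.63  0.86  1.61  1.  ] margin 0.92
-y 35 False [-0.72  0.38  1.63  0.86  1.61 -2.14] margin 0.43
-y 45 True [-0.66  0.31  1.62  0.74  1.53  1.1 ] margin 0.93
-y 45 False [-0.66  0.31  1.62  0.74  1.53 -2.05] margin 0.52
+y 15 True [ 0.41  0.96  0.91 -1.01  2.16 -0.99] margin 0.07
+y 15 False [ 0.41  0.96  0.91 -1.01  2.16  2.15] margin 0.07
+y 25 True [ 0.39  0.87  0.96 -0.87  2.07 -0.96] margin 0.21
+y 25 False [ 0.39  0.87  0.96 -0.87  2.07  2.18] margin 0.21
+y 35 True [ 0.37  0.78  1.01 -0.75  1.98 -0.94] margin 0.33
+y 35 False [ 0.37  0.78  1.01 -0.75  1.98  2.2 ] margin 0.33
+y 45 True [ 0.33  0.68  1.07 -0.62  1.88 -0.94] margin 0.46
+y 45 False [ 0.33  0.68  1.07 -0.62  1.88  2.2 ] margin 0.37
-x 15 True [ 0.29 -0.03  2.42  4.1   0.77 -0.61] margin 0.12
-x 15 False [ 0.29 -0.03  2.42  4.1   0.77  2.53] margin 0.04
-x 45 True [ 0.13 -0.26  2.2  -0.64  0.57 -2.23] margin 0.34
-x 45 False [ 0.13 -0.26  2.2  -0.64  0.57  0.91] margin 0.35
```

```bash
cat > scan.py <<'E'
from fit import *
q0=np.array([-.77,.46,1.62,.98,1.69,.92])
tubc=np.array([tub([a,b,0])[:2] for a,b in((-.064,-.083),(.064,-.083),(.064,.083),(-.064,.083))],np.float32)
out=[]
for az in (80,95,110,125,140):
 u=np.array([np.cos(np.radians(az)),np.sin(np.radians(az))]);n=np.array([-u[1],u[0]])
 for x in (.25,.32,.39,.46,.53):
  for y in (.08,.14,.2,.26,.32):
   t=np.array([x,y])
   pts=[t+a*u+b*n for a in(0,.09,.182) for b in(-.072,0,.072)]
   if min(-cv2.pointPolygonTest(tubc,tuple(map(float,p)),True) for p in pts)<.03: continue
   if min(np.linalg.norm(p) for p in pts)<.17: continue
   al=20
   back=[(t-u*s*np.cos(np.radians(al)),.03+s*np.sin(np.radians(al))) for s in np.linspace(.05,.38,12)]
   clr=min(max(-cv2.pointPolygonTest(tubc,tuple(map(float,p)),True)-.07,z-.05-.078 if True else 0) for p,z in back)
   if clr<.01: continue
   S=ik(np.array([x,y,.03]),tool(az,al,True),2,q0=q0)
   for q in S: out.append((np.minimum(q-lo,hi-q).min(),az,x,y,clr,q))
out.sort(key=lambda o:-o[0])
for o in out[:12]: print(np.round(o[0],2),o[1:4],round(o[4],3),o[5].round(2))
E
time python3 scan.py
```

```text
0.69 (140, 0.25, 0.32) 0.012 [0.14 0.46 1.86 0.8  1.8  0.59]
0.66 (140, 0.25, 0.26) 0.011 [0.01 0.44 1.89 0.69 1.85 0.52]
0.66 (140, 0.46, 0.32) 0.011 [0.1  0.78 1.3  0.82 1.99 0.75]
0.62 (95, 0.39, 0.08) 0.029 [-0.61  0.42  1.93  0.82  1.77  0.59]
0.62 (110, 0.32, 0.08) 0.053 [-0.57  0.42  1.93  0.64  1.87  0.47]
0.59 (125, 0.25, 0.08) 0.057 [-0.5   0.4   1.96  0.46  1.93  0.34]
0.58 (140, 0.53, 0.32) 0.039 [0.09 0.9  1.07 0.86 2.07 0.83]
0.57 (110, 0.32, 0.14) 0.032 [-0.46  0.38  1.98  0.73  1.8   0.52]
0.56 (95, 0.39, 0.14) 0.024 [-0.5   0.38  1.99  0.91  1.69  0.62]
0.54 (125, 0.25, 0.14) 0.022 [-0.38  0.37  2.01  0.57  1.87  0.41]
0.53 (110, 0.32, 0.2) 0.012 [-0.33  0.36  2.02  0.83  1.73  0.57]
0.52 (125, 0.25, 0.32) 0.026 [0.03 0.36 2.03 0.91 1.68 0.62]
real	0m2.315s
user	0m2.907s
sys	0m0.116s
```

```bash
python3 -c "
from h import *
go(tub([0,-.145,.16]),tool(70.5,25,True),'pre-high')"

```

```text
pre-high shift [ 0.22   0.378 -0.53 ] turn [ 0.041 -0.049 -0.05 ] rows 4
```

```bash

python3 -m jog '[[[0.22,0.378,-0.53,0.041,-0.049,-0.05,0.35],[0.22,0.378,-0.53,0.041,-0.049,-0.05,0.35],[0.22,0.378,-0.53,0.041,-0.049,-0.05,0.35],[0.22,0.378,-0.53,0.041,-0.049,-0.05,0.35],[0.22,0.378,-0.53,0.041,-0.049,-0.05,0.35]]]' 40 >/dev/null; python3 h.py; python3 -c "
from h import *
go(tub([0,-.145,.081]),tool(70.5,25,True),'pre')
go(tub([0,-.0783,.081]),tool(70.5,25,True),'in')
shot('wrist','w1.png')"
```

```text
2.1 q [-0.85  0.39  1.53  0.96  1.84  1.01] p [ 0.5414 -0.1379  0.1619] z [ 0.3   0.85 -0.43] F [0.4 0.1 0.1] gap 0.0299 0.0
pre shift [-0.001 -0.005 -0.27 ] turn [ 0.004  0.001 -0.002] rows 2
in shift [ 0.073  0.204 -0.27 ] turn [ 0.004  0.001 -0.002] rows 2
```

View pics/w1.png

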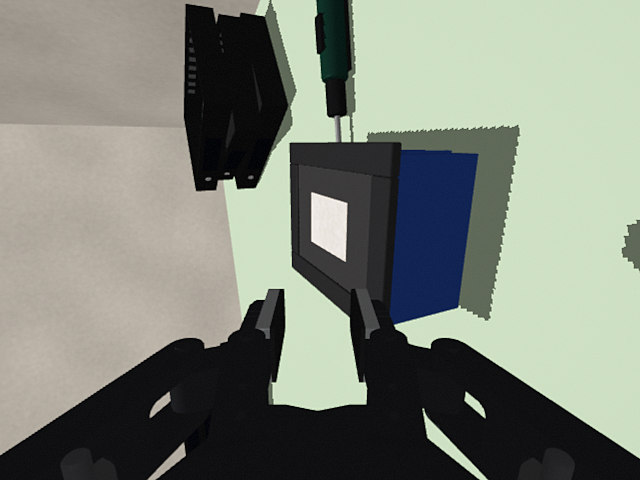

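The wrist view shows the two pads at about (270,330) and (368,330), reaching right to the fingertips. They straddle the plane of the lid, whose edge is at about x 390, with the driver beyond. Next I go down, then slide the lower tip under the rim.

```bash

python3 -m jog '[[[0,-0.005,-0.27,0,0,0,0.35],[0,-0.005,-0.27,0,0,0,0.35],[0.04,0.10,-0.27,0,0,0,0.35],[0.06,0.17,-0.27,0,0,0,0.35],[0.07,0.20,-0.27,0,0,0,0.35]]]' >/dev/null; python3 -m jog '[[[0.002,0.004,0,0,0,0,0.35],[0.002,0.004,0,0,0,0,0.35]]]' >/dev/null; python3 h.py; python3 -c "
from h import *
s=sense();print((Rt.inv().apply(s['ee_pos']-C)*1000).round(1))
im,d,P=shot('wrist','w2.png')"
```

```text
3.02 q [-0.75  0.46  1.63  0.99  1.67  0.92] p [ 0.5634 -0.0779  0.0818] z [ 0.3   0.85 -0.43] F [ 0.1 -1.5 -0.5] gap 0.03 0.0
[  0.4 -79.5  81.8]
```

View pics/w2.png

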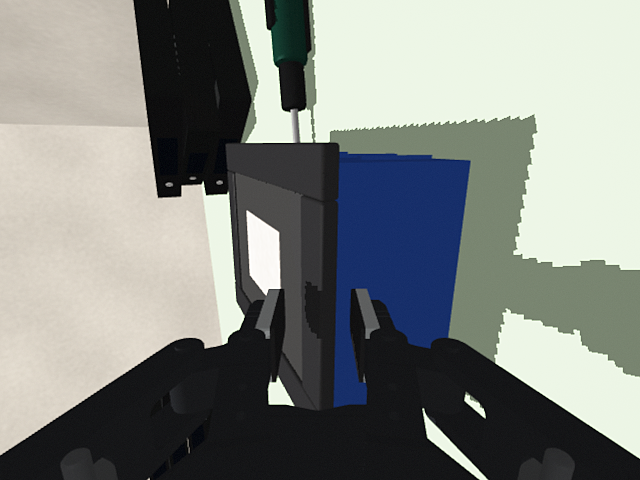

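The lower (right) finger is under the rim at about (358,295) and the upper one is above it at about (278,295), with no contact. Now I tip the lid.

```bash

python3 -m jog '[[[0,0,0.04,0,0,0,0.35],[0.002,0.005,0.073,0,0,0,0.35],[0.005,0.014,0.105,0,0,0,0.35],[0.009,0.025,0.14,0,0,0,0.35],[0.009,0.025,0.14,0,0,0,0.35]]]' >/dev/null; python3 h.py
python3 -m jog '[[[0.005,0.014,0.036,0,0,0,0.35],[0.010,0.028,0.073,0,0,0,0.35],[0.010,0.028,0.073,0,0,0,0.35],[0.010,0.028,0.073,0,0,0,0.35]]]' >/dev/null; python3 h.py; python3 -c "
from h import *
s=sense();print((Rt.inv().apply(s['ee_pos']-C)*1000).round(1))
im,d,P=shot('scene','s3.png')
import cv2; cv2.imwrite('pics/s3c.png',cv2.cvtColor(cv2.resize(im[100:350,220:520],None,fx=2,fy=2),cv2.COLOR_RGB2BGR))
Q=Rt.inv().apply((P-C).reshape(-1,3)).reshape(P.shape)
m=(abs(Q[...,0]-.05)<.015)&(abs(Q[...,1])<.09)&(Q[...,2]>.07)&(Q[...,2]<.2)
q=Q[m];print(len(q))
for y in np.arange(-.08,.09,.02):
  k=abs(q[:,1]-y)<.004; print(round(y,2),np.round(np.median(q[k,2]),4) if k.any() else None)
"
```

```text
3.7 q [-0.73  0.39  1.62  1.    1.7   0.99] p [ 0.5662 -0.0697  0.1246] z [ 0.3   0.85 -0.43] F [-0.2 -0.8 -0.4] gap 0.03 0.3
4.2 q [-0.72  0.36  1.62  1.01  1.71  1.04] p [ 0.5688 -0.0614  0.1452] z [ 0.3   0.85 -0.43] F [-0.2 -0.8 -1.5] gap 0.0299 0.2
[ 1.000e-01 -6.210e+01  1.452e+02]
2264
-0.08 0.0757
-0.06 0.1359
-0.04 0.1279
-0.02 0.1207
0.0 0.1137
0.02 0.1063
0.04 0.0988
0.06 0.0922
0.08 0.0862
```

View pics/s3c.png

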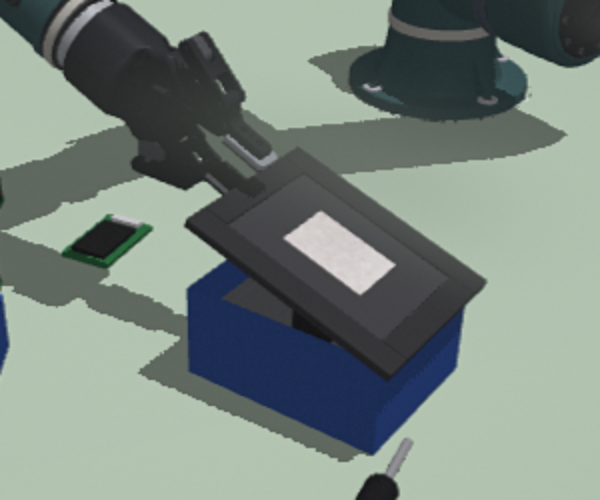

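The lid is tipped about 20° and hinges on its far edge: near edge at about (190,225), far edge at about (390,375) in the crop. Now I close on the rim.

```bash

python3 -m jog '[[[0,0,0.0,0,0,0,0.2],[0,0,0.0,0,0,0,0.1],[0,0,0.0,0,0,0,0],[0,0,0,0,0,0,0],[0,0,0,0,0,0,0]]]' 60 >/dev/null; python3 h.py
python3 -m jog '[[[0,0,0.0,0,0,0,0],[0,0,0.04,0,0,0,0],[0,0,0.08,0,0,0,0],[0,0,0.12,0,0,0,0],[0,0,0.12,0,0,0,0]]]' 60 >/dev/null; python3 h.py
python3 - <<'E'
from h import *
im,d,P=shot('scene','s4.png')
Q=Rt.inv().apply((P-C).reshape(-1,3)).reshape(P.shape)
m=(abs(Q[...,0]-.05)<.015)&(abs(Q[...,1])<.12)&(Q[...,2]>.09)&(Q[...,2]<.25)
q=Q[m];print(len(q))
for y in np.arange(-.08,.13,.02):
  k=abs(q[:,1]-y)<.004; print(round(y,2),np.round(np.median(q[k,2]),4) if k.any() else None)
cv2.imwrite('pics/s4c.png',cv2.cvtColor(cv2.resize(im[100:350,220:520],None,fx=2,fy=2),cv2.COLOR_RGB2BGR))
E
```

```text
4.88 q [-0.72  0.36  1.62  1.01  1.71  1.04] p [ 0.5689 -0.0615  0.1455] z [ 0.3   0.85 -0.43] F [-1.4 -0.5  0.8] gap 0.0062 60.8
5.5 q [-0.72  0.31  1.59  1.02  1.75  1.09] p [ 0.5693 -0.0618  0.1828] z [ 0.3   0.85 -0.43] F [ 0.  -0.1 -0.3] gap 0.0062 60.5
1825
-0.08 None
-0.06 0.1851
-0.04 0.1752
-0.02 0.1656
0.0 0.1565
0.02 0.1473
0.04 0.138
0.06 0.1285
0.08 0.1203
0.1 None
0.12 None
```

```bash

python3 -m jog '[[[0,0,0.08,0,0,0,0],[0,0,0.16,0,0,0,0],[0,0,0.24,0,0,0,0],[-0.05,0.03,0.26,0,0,0.03,0],[-0.1,0.08,0.26,0,0,0.06,0]]]' >/dev/null; python3 h.py; python3 -c "
from h import *
go([.36,.10,.25],tool(105,25,True)); go([.36,.10,.11],tool(105,25,True))"
```

```text
6.17 q [-0.7   0.21  1.55  1.02  1.89  1.18] p [ 0.5383 -0.0373  0.2592] z [ 0.22  0.88 -0.43] F [ 0.8 -0.2 -1.7] gap 0.0067 60.5
 shift [-0.594  0.458 -0.031] turn [0.004 0.003 0.322] rows 4
 shift [-0.594  0.458 -0.497] turn [0.004 0.003 0.322] rows 5
```

```bash

python3 -m jog '[[[-0.12,0.09,0,0,0,0.065,0],[-0.24,0.18,0,0,0,0.13,0],[-0.36,0.27,0,0,0,0.195,0],[-0.48,0.36,-0.01,0,0,0.26,0],[-0.58,0.44,-0.03,0,0,0.32,0]]]' >/dev/null; python3 h.py; python3 - <<'E'
from h import *
go([.36,.10,.12],tool(105,25,True)); 
im,d,P=shot('top','t5.png')
m=(P[...,2]>.1)&(P[...,2]<.3)&(P[...,1]>.05)&(P[...,0]>.22)&(P[...,0]<.5)
q=P[m];print(len(q)); 
A=np.c_[q[:,:2],np.ones(len(q))]
for i in range(6):
    co=np.linalg.lstsq(A,q[:,2],rcond=None)[0]; r=abs(A@co-q[:,2]); k=r<max(.004,np.median(r)*2); A,q=A[k],q[k]
n=np.r_[-co[:2],1];n/=np.linalg.norm(n);print('lid normal',n,'tilt',np.degrees(np.arccos(n[2])),'down az',np.degrees(np.arctan2(-co[1],-co[0])),len(q))
t=cv2.minAreaRect((q[:,:2]*1000).astype(np.float32));print(t, q[:,2].min(),q[:,2].max())
E
```

```text
6.8 q [-0.52  0.02  1.78  0.85  2.12  0.94] p [0.363  0.0958 0.2496] z [-0.23  0.87 -0.43] F [-0.7  0.8 -1.8] gap 0.0062 60.5
 shift [-0.01   0.014 -0.432] turn [0.003 0.003 0.   ] rows 3
9567
lid normal [-0.11067852  0.40473684  0.9077105 ] tilt 24.80914699372505 down az 105.29408006134132 9080
((344.4624328613281, 166.0848388671875), (144.25352478027344, 168.80450439453125), 14.941487312316895) 0.17801667088994222 0.2600828215644315
```

```bash

python3 -m jog '[[[0,0,-0.15,0,0,0,0],[0,0,-0.3,0,0,0,0],[0,0,-0.43,0,0,0,0],[0,0,-0.5,0,0,0,0],[0,0,-0.5,0,0,0,0]]]' >/dev/null; python3 h.py
python3 -m jog '[[[0,0,-0.03,0.035,0.01,0,0],[0,0,-0.06,0.07,0.019,0,0],[0,0,-0.09,0.105,0.028,0,0],[0,0,-0.13,0.139,0.037,0,0],[0,0,-0.13,0.139,0.037,0,0]]]' >/dev/null; python3 h.py
python3 -m jog '[[[0,0,-0.01,0,0,0,0],[0,0,-0.02,0,0,0,0],[0,0,-0.03,0,0,0,0],[0,0,-0.03,0,0,0,0]]]' >/dev/null; python3 h.py
```

```text
7.47 q [-0.53  0.24  1.9   0.74  1.89  0.68] p [0.3641 0.0951 0.0997] z [-0.23  0.88 -0.43] F [ 0.8  1.  -0.1] gap 0.0062 60.5
8.1 q [-0.56  0.47  1.87  0.8   1.94  0.55] p [0.3653 0.0942 0.0614] z [-0.25  0.94 -0.21] F [-0.4 -0.5  0.4] gap 0.0064 60.5
8.6 q [-0.56  0.49  1.87  0.79  1.92  0.53] p [0.3648 0.0946 0.0523] z [-0.25  0.94 -0.22] F [ 0.5  0.1 -1.5] gap 0.0063 60.5
```

```bash

python3 -m jog '[[[0,0,-0.01,0,0,0,0],[0,0,-0.02,0,0,0,0],[0,0,-0.02,0,0,0,0]]]' >/dev/null; python3 h.py
cat > lid.py <<'E'
from h import *
im,d,P=shot('top'); s=sense()
c=s['ee_pos'][:2]+.08*np.array([-.259,.966])
m=(np.linalg.norm(P[...,:2]-c,axis=-1)<.13)&(P[...,2]>.004)&(P[...,2]<.09)
q=P[m];A=np.c_[q[:,:2],np.ones(len(q))]
for i in range(8):
    co=np.linalg.lstsq(A,q[:,2],rcond=None)[0]; r=abs(A@co-q[:,2]); k=r<max(.003,np.median(r)*2); A,q=A[k],q[k]
e=P[m]; e=e[abs(np.c_[e[:,:2],np.ones(len(e))]@co-e[:,2])<.006]
v=(e[:,:2]-c)@np.array([-.259,.966]); z=np.c_[e[:,:2],np.ones(len(e))]@co
print('tilt',np.degrees(np.arctan(np.hypot(*co[:2]))).round(2),'az',np.degrees(np.arctan2(-co[1],-co[0])).round(0),'far z top',z[v>np.percentile(v,98)].mean().round(4),'near z top',z[v<np.percentile(v,2)].mean().round(4), len(q),len(A), cv2.minAreaRect((e[:,:2]*1000).astype(np.float32)))
E
python3 lid.py
```

```text
8.97 q [-0.56  0.5   1.87  0.79  1.92  0.52] p [0.3647 0.0946 0.046 ] z [-0.25  0.94 -0.21] F [-0.3 -0.5 -0.2] gap 0.0063 60.5
tilt 12.2 az 105.0 far z top 0.0128 near z top 0.0515 6109 6109 ((343.11602783203125, 177.83763122558594), (144.09364318847656, 231.97129821777344), 14.779830932617188)
```

```bash

python3 -m jog '[[[0,0,-0.006,0,0,0,0],[0,0,-0.01,0,0,0,0],[0,0,-0.01,0,0,0,0]]]' >/dev/null; python3 h.py
python3 -m jog '[[[0,0,-0.00,0,0,0,0.09],[0,0,-0.0,0,0,0,0.12],[0,0,0,0,0,0,0.16],[0,0,0,0,0,0,0.2],[0,0,0,0,0,0,0.25]]]' 20 >/dev/null; python3 h.py;  python3 lid.py
python3 -m jog '[[[0,0,0,0,0,0,0.3],[0,0,0,0,0,0,0.3]]]' >/dev/null; python3 h.py;  python3 lid.py
```

```text
9.4 q [-0.56  0.51  1.87  0.79  1.91  0.52] p [0.3648 0.0946 0.0432] z [-0.25  0.94 -0.21] F [-0.2 -0.1 -1. ] gap 0.006 60.5
10.03 q [-0.56  0.51  1.87  0.79  1.91  0.52] p [0.3649 0.0944 0.0442] z [-0.25  0.94 -0.21] F [-0.5 -1.1  6.9] gap 0.0214 0.2
tilt 10.7 az 105.0 far z top 0.0091 near z top 0.0427 5943 5943 ((341.88177490234375, 179.3992919921875), (158.60935974121094, 228.97329711914062), 20.00771713256836)
10.32 q [-0.56  0.51  1.87  0.79  1.91  0.52] p [0.3652 0.0941 0.0445] z [-0.25  0.94 -0.21] F [ 0.6 -2.7  8.4] gap 0.0254 0.2
tilt 10.12 az 105.0 far z top 0.0094 near z top 0.0411 5908 5908 ((347.94866943359375, 168.2392120361328), (150.64866638183594, 230.0247039794922), 13.929086685180664)
```

```bash

python3 -m jog '[[[0,0,0,-0.04,-0.011,0,0.3],[0,0,0,-0.086,-0.023,0,0.3],[0,0,0,-0.13,-0.035,0,0.3],[0,0,0,-0.172,-0.046,0,0.3],[0,0,0,-0.172,-0.046,0,0.3]]]' >/dev/null; python3 h.py;  python3 lid.py
python3 -m jog '[[[0,0,-0.01,-0.03,-0.008,0,0.3],[0,0,-0.02,-0.06,-0.016,0,0.3],[0,0,-0.03,-0.09,-0.024,0,0.3],[0,0,-0.03,-0.09,-0.024,0,0.3]]]' >/dev/null; python3 h.py;  python3 lid.py
```

```text
11.0 q [-0.51  0.3   1.92  0.7   1.77  0.62] p [0.3651 0.0946 0.0437] z [-0.22  0.85 -0.48] F [-0.1 -0.8 -0.5] gap 0.0255 0.3
tilt 10.73 az 105.0 far z top 0.0092 near z top 0.0428 5992 5992 ((339.8853454589844, 184.89114379882812), (156.84608459472656, 213.4375457763672), 14.549298286437988)
11.55 q [-0.47  0.21  1.95  0.64  1.68  0.67] p [0.3648 0.0949 0.0346] z [-0.2   0.77 -0.6 ] F [ 0.  -0.   0.5] gap 0.026 0.2
tilt 8.13 az 105.0 far z top 0.0098 near z top 0.0354 6095 6095 ((343.2253112792969, 187.1917266845703), (150.82423400878906, 218.68722534179688), 13.887166976928711)
```

```bash

python3 -m jog '[[[0,0,-0.01,-0.035,-0.01,0,0.3],[0,0,-0.02,-0.07,-0.019,0,0.3],[0,0,-0.03,-0.105,-0.028,0,0.3],[0,0,-0.037,-0.14,-0.037,0,0.3],[0,0,-0.037,-0.14,-0.037,0,0.3]]]' >/dev/null; python3 h.py;  python3 lid.py
python3 -m jog '[[[0,0,-0.006,0,0,0,0.3],[0,0,-0.013,0,0,0,0.3],[0,0,-0.013,0,0,0,0.3]]]' >/dev/null; python3 h.py;  python3 lid.py

```

```text
12.22 q [-0.38  0.08  1.99  0.54  1.54  0.77] p [0.3648 0.0951 0.0237] z [-0.16  0.62 -0.77] F [-0.1 -0.  -0.4] gap 0.0258 0.2
tilt 5.31 az 105.0 far z top 0.0104 near z top 0.0271 6008 6008 ((340.07659912109375, 181.13873291015625), (148.51470947265625, 207.43479919433594), 15.099130630493164)
12.65 q [-0.39  0.09  1.99  0.54  1.53  0.77] p [0.3647 0.0944 0.0188] z [-0.16  0.62 -0.76] F [ 0.8 -0.5 -0.6] gap 0.0257 0.2
tilt 3.45 az 106.0 far z top 0.0111 near z top 0.0219 5965 5965 ((340.8576965332031, 185.63995361328125), (144.13949584960938, 216.55706787109375), 14.701711654663086)
```

```bash

python3 -m jog '[[[0,0,-0.005,0,0,0,0.3],[0,0,-0.01,0,0,0,0.3],[0,0,-0.01,0,0,0,0.3]]]' >/dev/null; python3 h.py;  python3 lid.py
python3 -m jog '[[[0,0,-0.005,0,0,0,0.3],[0,0,-0.007,0,0,0,0.3],[0,0,-0.007,0,0,0,0.3]]]' >/dev/null; python3 h.py;  python3 lid.py

```

```text
13.07 q [-0.39  0.1   1.99  0.54  1.53  0.76] p [0.3648 0.0946 0.0161] z [-0.16  0.62 -0.76] F [-0.1 -0.  -0.7] gap 0.0256 0.3
tilt 2.57 az 104.0 far z top 0.0113 near z top 0.0193 5930 5930 ((346.5701904296875, 163.75668334960938), (144.34869384765625, 196.50201416015625), 14.604153633117676)
13.5 q [-0.39  0.1   1.99  0.54  1.52  0.76] p [0.3648 0.0945 0.0141] z [-0.16  0.62 -0.76] F [-0.  -1.1 -0.9] gap 0.0254 0.3
tilt 1.92 az 103.0 far z top 0.0113 near z top 0.0173 5900 5900 ((340.4725341796875, 187.60452270507812), (144.05819702148438, 220.27413940429688), 14.645938873291016)
```

```bash

python3 -m jog '[[[0,0,-0.005,0,0,0,0.3],[0,0,-0.01,0,0,0,0.3],[0,0,-0.01,0,0,0,0.3]]]' >/dev/null; python3 h.py;  python3 lid.py
python3 -m jog '[[[0.005,-0.019,0,0,0,0,0.3],[0.01,-0.04,0,0,0,0,0.3],[0.02,-0.08,0,0,0,0,0.3],[0.04,-0.15,0.01,0,0,0,0.3],[0.06,-0.2,0.03,0,0,0,0.3]]]' >/dev/null; python3 h.py
python3 -c "
from h import *
go([.45,-.05,.28],tool(15,90,True)*R.identity(),'a');s=sense();print(R.from_rotvec(s['orientation']).as_matrix().round(2))
im,d,P=shot('top','t7.png')
m=(P[...,2]>.004)&(P[...,2]<.03)&(P[...,1]>.07)&(P[...,1]<.35)&(P[...,0]>.2)&(P[...,0]<.5)
q=P[m];print(cv2.minAreaRect((q[:,:2]*1000).astype(np.float32)),np.percentile(q[:,2],[2,20,50,80,98]).round(4))
"
```

```text
13.93 q [-0.39  0.11  1.99  0.55  1.52  0.76] p [0.365  0.0946 0.012 ] z [-0.16  0.62 -0.76] F [-1.  -1.7  5.1] gap 0.0255 3.1
tilt 1.17 az 104.0 far z top 0.0116 near z top 0.0152 5890 5890 ((342.95391845703125, 177.57656860351562), (144.337646484375, 200.2046661376953), 14.937522888183594)
14.6 q [-0.49  0.16  1.9   0.49  1.59  0.69] p [0.3834 0.0329 0.0199] z [-0.16  0.62 -0.77] F [-1.4  0.2 -0.7] gap 0.0259 0.0
a shift [ 0.222 -0.276  0.867] turn [-0.425  0.25  -0.955] rows 10
[[ 0.97  0.2  -0.16]
 [ 0.26 -0.74  0.62]
 [ 0.   -0.64 -0.77]]
((344.361328125, 206.12478637695312), (276.2192077636719, 278.4507751464844), 86.81594848632812) [0.0073 0.0103 0.0121 0.0138 0.0162]
```

```bash
python3 - <<'E'
from fit import *
q0=sense()['q']
for n,p,a in (('a',[.574,-.3095,.2],20.3),('b',[.4356,-.3777,.2],13.5),('L',tub([0,.05,.13]),-19.5),('R',tub([0,-.05,.13]),-19.5)):
  for k in(0,180):
    for q in ik(np.array(p),tool(a+k,90),6,q0=q0): print(n,k,q.round(2))
go([.52,-.22,.28],tool(20.3,90));go([.52,-.22,.28],tool(200.3,90))
E
```

```text
a 0 [-0.58  0.32  1.15  0.    1.66 -0.94]
a 180 [-0.58  0.32  1.15  0.    1.66  2.21]
b 0 [-0.81  0.15  1.36 -0.    1.63 -1.05]
b 180 [-0.81  0.15  1.36  0.    1.63  2.09]
L 0 [-0.02  0.25  1.38  0.    1.51  0.32]
R 0 [-0.19  0.18  1.47  0.    1.49  0.15]
 shift [ 0.449 -0.837  0.864] turn [-0.234 -0.439  1.012] rows 10
 shift [ 0.449 -0.837  0.864] turn [-0.428  0.228 -0.899] rows 9
```

```bash

python3 -m jog '[[[0.05,-0.05,0.2,0,0,0,0.35],[0.1,-0.15,0.4,-0.03,-0.05,0.12,0.5],[0.15,-0.3,0.55,-0.06,-0.1,0.25,0.7],[0.2,-0.45,0.7,-0.09,-0.16,0.37,0.8],[0.22,-0.5,0.8,-0.12,-0.22,0.5,0.8]]]' >/dev/null; python3 h.py
python3 -c "
from h import *
go([.54,-.29,.22],tool(20.3,90))"
```

```text
15.28 q [-0.5   0.14  1.31  0.2   2.07  0.14] p [ 0.4498 -0.1178  0.2616] z [-0.24  0.34 -0.91] F [ 0.8 -0.2 -0.7] gap 0.0686 0.0
 shift [ 0.301 -0.574 -0.139] turn [-0.13  -0.25   0.583] rows 6
```

```bash

python3 -m jog '[[[0.1,-0.18,-0.05,-0.02,-0.04,0.1,0.8],[0.2,-0.36,-0.1,-0.05,-0.1,0.2,0.8],[0.28,-0.54,-0.139,-0.08,-0.15,0.35,0.8],[0.3,-0.574,-0.139,-0.13,-0.25,0.583,0.8],[0.3,-0.574,-0.139,-0.13,-0.25,0.583,0.8]]]' >/dev/null
python3 -m jog '[[[0,0,0,0,0,0,0.8]]]'>/dev/null;python3 h.py
cat > look.py <<'E'
from h import *
import sys
im,d,P=shot('wrist',sys.argv[1])
p=sense()['ee_pos']
m=((P[...,2]>.022)&(P[...,2]<.04)&(np.linalg.norm(P[...,:2]-p[:2],axis=-1)<.2)).astype(np.uint8)
k,l,s,c=cv2.connectedComponentsWithStats(m)
for i in range(1,k):
    if s[i,4]<300: continue
    q=P[l==i]; r=cv2.minAreaRect((q[:,:2]*1000).astype(np.float32)); print(c[i].round(),s[i,4],np.round(r[0],1),np.round(r[1],1),round(r[2],1),'z',np.median(q[:,2]).round(4))
E
python3 look.py w8.png
python3 - <<'E'
from h import *
im,d,P=shot('top','t8.png')
m=(np.linalg.norm(P[...,:2]-C[:2],axis=-1)<.13)&(P[...,2]>.07)&(P[...,2]<.085)
q=P[m]; print(cv2.minAreaRect((q[:,:2]*1000).astype(np.float32)),np.median(q[:,2]))
m=(P[...,2]>.004)&(P[...,2]<.03)&(P[...,1]>.07)&(P[...,1]<.35)&(P[...,0]>.2)&(P[...,0]<.48)
q=P[m];print('lid',cv2.minAreaRect((q[:,:2]*1000).astype(np.float32)),np.percentile(q[:,2],[2,20,50,80,98]).round(4))
E
```

```text
16.02 q [-0.58  0.26  1.2  -0.    1.73 -0.84] p [ 0.5383 -0.2876  0.2189] z [-0.04  0.02 -1.  ] F [-0.3 -0.1  0.5] gap 0.0684 0.0
[442. 242.] 713 [ 658.9 -268.9] [124.9  62.6] 59.9 z 0.0318
[510. 261.] 735 [ 727.1 -274.2] [ 2.6 78.9] 15.2 z 0.0315
[352. 254.] 1369 [ 574.3 -309.6] [44.  32.1] 20.7 z 0.0303
[208. 281.] 1303 [ 435.5 -378.5] [44.5 32.2] 13.5 z 0.0302
((589.5443725585938, -2.94427490234375), (167.01551818847656, 128.50430297851562), 70.35557556152344) 0.07650637126106175
lid ((339.74072265625, 207.2060089111328), (274.2173156738281, 276.4574890136719), 89.97452545166016) [0.0073 0.0102 0.012  0.0138 0.0163]
```

View pics/t8.png

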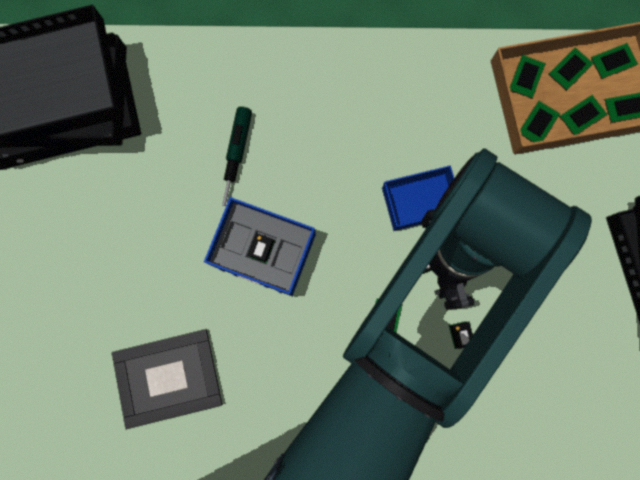

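The lid lies flat at about (167,378), clear of the tub, which is unmoved at about (260,247). It shows empty pockets on both sides of the middle module. Module b is at (460,334); module a is hidden by the arm, but the wrist camera measured it.

```bash
python3 -c "
from h import *
go([.5743,-.3096,.014],tool(20.7,90))"
```

```text
shift [ 0.118 -0.073 -0.682] turn [-0.013 -0.026  0.065] rows 4
```

```bash

python3 -m jog '[[[0.118,-0.073,-0.2,-0.013,-0.026,0.065,0.7],[0.118,-0.073,-0.35,-0.013,-0.026,0.065,0.7],[0.118,-0.073,-0.4,-0.013,-0.026,0.065,0.7],[0.118,-0.073,-0.4,-0.013,-0.026,0.065,0.7]]]'>/dev/null;python3 h.py;python3 -c "
from h import *
go([.5743,-.3096,.014],tool(20.7,90))"
```

```text
16.62 q [-0.58  0.37  1.3  -0.    1.48 -0.94] p [ 0.5738 -0.3093  0.0976] z [-0.  0. -1.] F [-0.4 -0.3  0.6] gap 0.0597 0.0
 shift [ 0.002 -0.001 -0.279] turn [-0.001 -0.001 -0.002] rows 2
```

```bash

python3 -m jog '[[[0.002,-0.001,-0.13,0,0,0,0.7],[0.002,-0.001,-0.24,0,0,0,0.7],[0.002,-0.001,-0.279,0,0,0,0.7],[0.002,-0.001,-0.279,0,0,0,0.7]]]'>/dev/null;python3 h.py
python3 -m jog '[[[0,0,0,0,0,0,0.5],[0,0,0,0,0,0,0.4],[0,0,0,0,0,0,0.4],[0,0,0,0,0,0,0.4]]]' 35 >/dev/null;python3 h.py
```

```text
17.12 q [-0.58  0.44  1.38 -0.    1.32 -0.95] p [ 0.5756 -0.3103  0.0164] z [ 0. -0. -1.] F [0.7 0.6 0.1] gap 0.0594 0.0
17.62 q [-0.58  0.44  1.38 -0.    1.32 -0.95] p [ 0.5765 -0.311   0.0179] z [ 0. -0. -1.] F [-0.  -1.   5.1] gap 0.043 37.1
```

```bash

python3 -m jog '[[[0,0,0.05,0,0,0,0.4],[0,0,0.15,0,0,0,0.4],[0,0,0.3,0,0,0,0.4],[0,0,0.45,0,0,0,0.4],[0,0,0.52,0,0,0,0.4]]]' >/dev/null;python3 h.py
python3 -c "
from h import *
im,d,P=shot('wrist','w9.png')
m=(np.linalg.norm(P[...,:2]-C[:2],axis=-1)<.14)&(P[...,2]>.07)&(P[...,2]<.085)
go(tub([0,.05,.17]),tool(-19.6,90))"
```

```text
18.25 q [-0.58  0.33  1.19 -0.    1.61 -0.95] p [ 0.5758 -0.3104  0.1756] z [ 0.01 -0.   -1.  ] F [ 0.4 -0.2 -0.3] gap 0.043 36.4
 shift [ 0.099  1.184 -0.027] turn [ 0.005  0.004 -0.45 ] rows 6
```

```bash

python3 -m jog '[[[0.02,0.15,0.0,0,0,-0.1,0.4],[0.04,0.3,0.0,0,0,-0.2,0.4],[0.06,0.45,0.0,0,0,-0.3,0.4],[0.08,0.6,0.0,0,0,-0.4,0.4],[0.09,0.75,0,0.005,0.004,-0.45,0.4]]]' >/dev/null;python3 h.py
python3 -m jog '[[[0.005,0.15,0.0,0,0,0,0.4],[0.01,0.3,0.0,0,0,0,0.4],[0.01,0.41,0.0,0,0,0,0.4],[0.01,0.43,0.0,0,0,0,0.4],[0.01,0.43,0,0,0,0,0.4]]]' >/dev/null;python3 h.py
cat > tubw.py <<'E'
from h import *
import sys
s=sense(); im,d,P=shot('wrist',sys.argv[1])
Q=Rt.inv().apply((P-C).reshape(-1,3)).reshape(P.shape)
m=(abs(Q[...,0])<.09)&(abs(Q[...,1])<.11)&(Q[...,2]>.07)&(Q[...,2]<.082)
q=Q[m]*1000; print('rim x',np.percentile(q[:,0],[.5,99.5]).round(1),'y',np.percentile(q[:,1],[.5,99.5]).round(1),len(q),'z',np.median(q[:,2]).round(1))
print('tcp tub',(Rt.inv().apply(s['ee_pos']-C)*1000).round(1))
E
python3 tubw.py w10.png
python3 -c "
from h import *
go(tub([0,.05,.13]),tool(-19.6,90))"
```

```text
18.93 q [-0.23  0.24  1.32  0.01  1.59  0.11] p [ 0.6014 -0.0831  0.1701] z [-0.    0.01 -1.  ] F [ 0.2  0.7 -0.7] gap 0.0433 36.4
19.55 q [-0.03  0.23  1.33  0.01  1.59  0.32] p [0.6046 0.0439 0.1703] z [-0.    0.01 -1.  ] F [ 0.2 -0.8 -0.9] gap 0.0428 36.4
rim x [-63.5  64.2] y [-83.6  82.7] 4420 z 77.8
tcp tub [ -1.4  49.1 170.3]
 shift [ 0.005  0.004 -0.135] turn [-0.005 -0.003  0.   ] rows 1
```

View pics/w10.png

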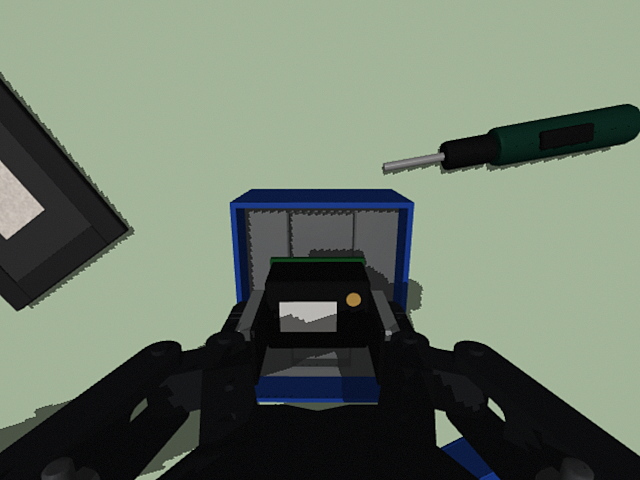

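```bash
cat > held.py <<'E'
from h import *
im,d,P=shot('wrist'); s=sense(); z0=s['ee_pos'][2]
Rw=R.from_rotvec(s['orientation'])
m=((abs(P[...,2]-(z0+.0135))<.006)&(np.linalg.norm(P[...,:2]-s['ee_pos'][:2],axis=-1)<.045)&(im.max(-1)>0)).astype(np.uint8)
q=P[m>0]; t=Rw.inv().apply(q-s['ee_pos'])*1000
t=t[abs(t[:,1])<20]
print('module top: tool-x range',np.percentile(t[:,0],[1,99]).round(1),'z tool',np.median(t[:,2]).round(1),'world z',np.median(q[:,2]).round(4),len(t))
a=t[np.abs(t[:,1]-15)<3];b=t[np.abs(t[:,1]+15)<3];print('edges at y=+15',np.percentile(a[:,0],[1,99]).round(1),'y=-15',np.percentile(b[:,0],[1,99]).round(1))
E
python3 held.py
```

```text
module top: tool-x range [-13.2  18.2] z tool -12.3 world z 0.1828 6593
edges at y=+15 [-12.9  18.2] y=-15 [-13.5  18.1]
```

```bash

python3 -m jog '[[[0.004,-0.004,-0.1,-0.005,-0.003,0,0.4],[0.004,-0.004,-0.2,-0.005,-0.003,0,0.4],[0.004,-0.004,-0.28,-0.005,-0.003,0,0.4],[0.004,-0.004,-0.318,-0.005,-0.003,0,0.4],[0.004,-0.004,-0.318,-0.005,-0.003,0,0.4]]]' >/dev/null;python3 h.py
python3 -m jog '[[[0,0,-0.01,0,0,0,0.4],[0,0,-0.02,0,0,0,0.4],[0,0,-0.03,0,0,0,0.4],[0,0,-0.04,0,0,0,0.4],[0,0,-0.04,0,0,0,0.4]]]' >/dev/null;python3 h.py
python3 -c "
from h import *
s=sense();print((Rt.inv().apply(s['ee_pos']-C)*1000).round(1))"
```

```text
20.27 q [-0.02  0.29  1.45  0.    1.4   0.32] p [0.6056 0.0421 0.0746] z [-0.  0. -1.] F [ 0.5  1.  -0.6] gap 0.043 36.4
20.9 q [-0.02  0.3   1.46  0.    1.38  0.32] p [0.6058 0.043  0.0629] z [ 0.  0. -1.] F [-1.1  0.3 -1.3] gap 0.0429 36.4
[ 0.1 48.6 62.9]
```

```bash

python3 -m jog '[[[0,0,-0.008,0,0,0,0.4],[0,0,-0.016,0,0,0,0.4],[0,0,-0.024,0,0,0,0.4],[0,0,-0.028,0,0,0,0.4],[0,0,-0.028,0,0,0,0.4]]]' >/dev/null;python3 h.py
python3 -m jog '[[[0,0,-0.004,0,0,0,0.4],[0,0,-0.007,0,0,0,0.4],[0,0,-0.007,0,0,0,0.4]]]' >/dev/null;python3 h.py
```

```text
21.52 q [-0.02  0.31  1.47  0.    1.36  0.32] p [0.6059 0.0429 0.0548] z [ 0.  0. -1.] F [-0.7 -0.1 -0.9] gap 0.0431 36.4
21.9 q [-0.02  0.31  1.47  0.    1.36  0.32] p [0.6063 0.043  0.0539] z [ 0.  0. -1.] F [-2.8  0.6  5.4] gap 0.0426 37.0
```

```bash

python3 -m jog '[[[0,0,0,0,0,0,0.6],[0,0,0,0,0,0,0.68],[0,0,0,0,0,0,0.68],[0,0,0.05,0,0,0,0.68],[0,0,0.15,0,0,0,0.68]]]' 20 >/dev/null;python3 h.py
python3 -m jog '[[[0,0,0.1,0,0,0,0.68],[0,0,0.3,0,0,0,0.68],[0,-0.1,0.42,0,0,0.1,0.7],[0,-0.2,0.45,0,0,0.2,0.7],[0,-0.3,0.45,0,0,0.3,0.7]]]' 35 >/dev/null;python3 h.py
python3 -c "
from h import *
go([.4355,-.3782,.12],tool(13.5,90),'b')
im,d,P=shot('wrist','w11.png');Q=Rt.inv().apply((P-C).reshape(-1,3)).reshape(P.shape)*1000
for n,y in(('L',50),('M',0)):
  m=(abs(Q[...,0])<20)&(abs(Q[...,1]-y)<14)&(Q[...,2]>20);print(n,np.percentile(Q[m][:,2],[5,50,95]).round(1) if m.any() else None)"
```

```text
22.52 q [-0.02  0.27  1.42  0.    1.45  0.32] p [0.6051 0.0429 0.0974] z [-0.  0. -1.] F [-0.3 -0.   0.3] gap 0.0581 0.0
23.15 q [-0.17  0.21  1.22  0.    1.7  -0.31] p [ 0.6069 -0.048   0.2364] z [ 0.01  0.   -1.  ] F [ 0.9 -0.4  0.4] gap 0.0597 0.0
b shift [-0.571 -1.101 -0.388] turn [-0.     0.004  0.064] rows 7
L [65.2 66.4 67.6]
M [65.1 66.4 67.6]
```

```bash

python3 -m jog '[[[-0.11,-0.16,0,0,0,0.064,0.7],[-0.2,-0.33,0,0,0,0.064,0.7],[-0.3,-0.5,0,0,0,0.064,0.7],[-0.4,-0.67,0,0,0,0.064,0.7],[-0.5,-0.84,-0.05,0,0,0.064,0.7]]]' >/dev/null
python3 -m jog '[[[-0.05,-0.15,-0.1,0,0,0,0.7],[-0.071,-0.25,-0.2,0,0,0,0.7],[-0.071,-0.26,-0.33,0,0,0,0.7],[-0.071,-0.26,-0.33,0,0,0,0.7]]]' >/dev/null;python3 h.py
python3 -c "
from h import *
go([.4355,-.3782,.014],tool(13.5,90),'b')
im,d,P=shot('top')
m=(abs(P[...,2]-.03)<.005)&(np.linalg.norm(P[...,:2]-[.4355,-.3782],axis=-1)<.05);print(m.sum(),np.median(P[m],axis=0))"
```

```text
24.32 q [-0.81  0.19  1.48  0.    1.47 -1.04] p [ 0.4328 -0.3757  0.1157] z [-0.    0.01 -1.  ] F [0.1 0.4 0.1] gap 0.0593 0.0
b shift [ 0.009 -0.008 -0.339] turn [-0.005 -0.003  0.005] rows 2
414 [ 0.4356705  -0.37745377  0.0286497 ]
```

```bash

python3 -m jog '[[[0.009,-0.007,-0.15,-0.005,-0.003,0.005,0.7],[0.009,-0.007,-0.28,-0.005,-0.003,0.005,0.7],[0.009,-0.007,-0.335,-0.005,-0.003,0.005,0.7],[0.009,-0.007,-0.335,-0.005,-0.003,0.005,0.7]]]'>/dev/null;python3 h.py
python3 -m jog '[[[0,0,0,0,0,0,0.5],[0,0,0,0,0,0,0.4],[0,0,0,0,0,0,0.4],[0,0,0,0,0,0,0.4]]]' 35 >/dev/null;python3 h.py
python3 -m jog '[[[0,0,0.05,0,0,0,0.4],[0,0,0.15,0,0,0,0.4],[0,0,0.3,0,0,0,0.4],[0,0,0.45,0,0,0,0.4],[0,0,0.54,0,0,0,0.4]]]' >/dev/null;python3 h.py
python3 held.py; python3 -c "
from h import *
go(tub([0,-.05,.17]),tool(-19.6,90))"
```

```text
24.88 q [-0.81  0.28  1.58 -0.    1.27 -1.05] p [ 0.438  -0.379   0.0191] z [ 0.01 -0.01 -1.  ] F [ 0.9  0.7 -0.1] gap 0.06 0.0
25.38 q [-0.81  0.28  1.58 -0.    1.27 -1.05] p [ 0.439  -0.3806  0.0213] z [ 0.01 -0.01 -1.  ] F [-0.3  0.1  6.2] gap 0.0431 36.5
26.0 q [-0.81  0.16  1.39 -0.    1.59 -1.05] p [ 0.438  -0.3798  0.1844] z [ 0.01 -0.01 -1.  ] F [-0.7 -0.4 -1. ] gap 0.0433 35.8
module top: tool-x range [-7.6 11.5] z tool -7.7 world z 0.202 5
 shift [ 0.446  1.103 -0.06 ] turn [ 0.011  0.005 -0.369] rows 6Traceback (most recent call last):
  File "held.py", line 8, in <module>
    a=t[np.abs(t[:,1]-15)<3];b=t[np.abs(t[:,1]+15)<3];print('edges at y=+15',np.percentile(a[:,0],[1,99]).round(1),'y=-15',np.percentile(b[:,0],[1,99]).round(1))
                                                                             ~~~~~~~~~~~~~^^^^^^^^^^^^^^^
    return _quantile_unchecked(
        a, q, axis, out, overwrite_input, method, keepdims, weights)
    return _ureduce(a,
                    func=_quantile_ureduce_func,
    ...<5 lines>...
                    overwrite_input=overwrite_input,
                    method=method)
    r = func(a, **kwargs)
    result = _quantile(arr,
                       quantiles=q,
    ...<2 lines>...
                       out=out,
                       weights=wgt)
    slices_having_nans = np.isnan(arr[-1, ...])
                                  ~~~^^^^^^^^^
IndexError: index -1 is out of bounds for axis 0 with size 0
```

```bash
python3 - <<'E'
from h import *
im,d,P=shot('wrist','w12.png'); s=sense()
t=R.from_rotvec(s['orientation']).inv().apply((P-s['ee_pos']).reshape(-1,3)).reshape(P.shape)*1000
m=(abs(t[...,1])<18)&(abs(t[...,0])<30)&(abs(t[...,2])<60); print(m.sum(), np.percentile(t[m],[1,10,50,90,99],axis=0).round(1))
E
```

```text
7283 [[-12.8 -17.6 -12.7]
 [ -8.6 -14.4 -12. ]
 [  8.8  -0.1 -11. ]
 [ 18.4  14.4   6.4]
 [ 19.4  17.6  16.4]]
```

View pics/w12.png

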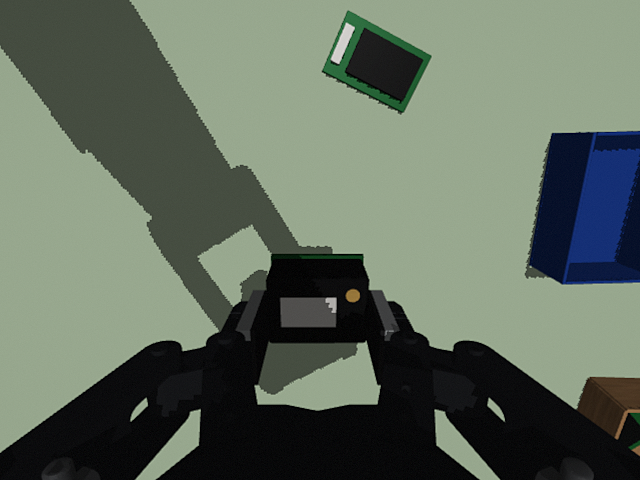

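Module b is held square and upright between the pads, at about (320,305), with the board side down. The display board at (377,62) is undisturbed.

```bash

python3 -m jog '[[[0.08,0.18,0.0,0,0,-0.09,0.4],[0.16,0.36,0.0,0,0,-0.18,0.4],[0.24,0.54,0.0,0,0,-0.27,0.4],[0.32,0.7,0.0,0.005,0.0,-0.36,0.4],[0.38,0.86,-0.02,0.011,0.005,-0.369,0.4]]]' >/dev/null
python3 -m jog '[[[0.04,0.12,-0.01,0,0,0,0.4],[0.06,0.22,-0.02,0,0,0,0.4],[0.064,0.238,-0.02,0,0,0,0.4],[0.064,0.238,-0.02,0,0,0,0.4]]]' >/dev/null;python3 h.py
python3 tubw.py w13.png; python3 -c "
from h import *
go(tub([.0002,-.0515,.08]),tool(-19.6,90))"
```

```text
27.23 q [-0.19  0.16  1.42  0.01  1.57  0.15] p [ 0.5701 -0.0499  0.1673] z [-0.    0.01 -1.  ] F [ 0.1 -0.6 -1.6] gap 0.0429 35.8
rim x [-63.6  64.3] y [-82.8  82.6] 7168 z 77.8
tcp tub [ -2.6 -50.9 167.3]
 shift [ 0.008 -0.003 -0.292] turn [-0.006 -0.002  0.   ] rows 2
```

```bash

python3 -m jog '[[[0.008,-0.004,-0.1,-0.006,-0.002,0,0.4],[0.008,-0.004,-0.2,-0.006,-0.002,0,0.4],[0.008,-0.004,-0.27,-0.006,-0.002,0,0.4],[0.008,-0.004,-0.292,-0.006,-0.002,0,0.4],[0.008,-0.004,-0.292,-0.006,-0.002,0,0.4]]]' >/dev/null;python3 h.py
python3 -c "
from h import *
s=sense();print((Rt.inv().apply(s['ee_pos']-C)*1000).round(1))"
python3 -m jog '[[[0,0,-0.01,0,0,0,0.4],[0,0,-0.02,0,0,0,0.4],[0,0,-0.03,0,0,0,0.4],[0,0,-0.04,0,0,0,0.4],[0,0,-0.04,0,0,0,0.4]]]' >/dev/null;python3 h.py
python3 -c "
from h import *
s=sense();print((Rt.inv().apply(s['ee_pos']-C)*1000).round(1))"
```

```text
27.9 q [-0.19  0.22  1.53  0.    1.4   0.15] p [ 0.573  -0.0518  0.0808] z [ 0.  0. -1.] F [ 0.6 -1.5 -1. ] gap 0.0431 35.8
[  0.8 -51.7  80.8]
28.52 q [-0.19  0.23  1.54  0.    1.37  0.15] p [ 0.5728 -0.0508  0.0683] z [ 0.  0. -1.] F [-0.4  0.5 -0.7] gap 0.0428 35.8
[  0.3 -50.9  68.3]
```

```bash

python3 -m jog '[[[0,0,-0.01,0,0,0,0.4],[0,0,-0.02,0,0,0,0.4],[0,0,-0.03,0,0,0,0.4],[0,0,-0.036,0,0,0,0.4],[0,0,-0.036,0,0,0,0.4]]]' >/dev/null;python3 h.py
python3 -m jog '[[[0,0,-0.004,0,0,0,0.4],[0,0,-0.008,0,0,0,0.4],[0,0,-0.008,0,0,0,0.4]]]' >/dev/null;python3 h.py
```

```text
29.15 q [-0.19  0.24  1.55  0.    1.35  0.15] p [ 0.573  -0.0509  0.0579] z [ 0.  0. -1.] F [ 0.7 -0.  -0.7] gap 0.0428 35.8
29.52 q [-0.19  0.24  1.55  0.    1.35  0.15] p [ 0.5733 -0.0508  0.0574] z [ 0.  0. -1.] F [-4.7  1.5  6.4] gap 0.0427 36.6
```

```bash

python3 -m jog '[[[0,0,0,0,0,0,0.6],[0,0,0,0,0,0,0.68],[0,0,0,0,0,0,0.68],[0,0,0.05,0,0,0,0.68],[0,0,0.15,0,0,0,0.68]]]' 20 >/dev/null
python3 -m jog '[[[0,0,0.15,0,0,0,0.68],[0,0,0.35,0,0,0,0.68],[-0.1,-0.1,0.45,0,0,0,0.7],[-0.25,-0.25,0.45,0,0,0,0.7],[-0.4,-0.4,0.45,0,0,0,0.7]]]' >/dev/null
python3 -m jog '[[[-0.1,-0.15,0,0,0,0,0.68],[-0.2,-0.3,0,0,0,0,0.68],[-0.2,-0.3,0,0,0,0,0.68]]]' >/dev/null;python3 h.py
python3 - <<'E'
from h import *
im,d,P=shot('top','t14.png');Q=Rt.inv().apply((P-C).reshape(-1,3)).reshape(P.shape)*1000
for n,y in(('L',50),('M',0),('R',-50)):
  m=(abs(Q[...,0])<30)&(abs(Q[...,1]-y)<25)&(Q[...,2]>58)&(Q[...,2]<72);q=Q[m]
  print(n,m.sum(),np.percentile(q[:,2],[5,50,95]).round(1),cv2.minAreaRect(q[:,:2].astype(np.float32)))
m=(np.linalg.norm(P[...,:2]-C[:2],axis=-1)<.13)&(P[...,2]>.07)&(P[...,2]<.085)
print(cv2.minAreaRect((P[m][:,:2]*1000).astype(np.float32)))
E
```

```text
31.15 q [-0.71 -0.09  1.54  0.    1.69 -0.36] p [ 0.3928 -0.2621  0.2368] z [ 0. -0. -1.] F [ 0.9 -0.1  0.2] gap 0.0578 0.0
L 431 [61.9 64.9 67.7] ((-0.42259788513183594, 50.44367599487305), (44.23859405517578, 32.90102767944336), 0.4690076410770416)
M 431 [61.7 65.  67.7] ((-1.9085254669189453, -1.8901844024658203), (43.8607177734375, 32.44947814941406), 1.5588129758834839)
R 434 [61.7 64.9 67.7] ((-0.3182659149169922, -48.602439880371094), (44.19561767578125, 32.41415023803711), 0.5239685773849487)
((589.5811767578125, -3.0089263916015625), (167.096923828125, 128.6480255126953), 70.57537078857422)
```

View pics/t14.png

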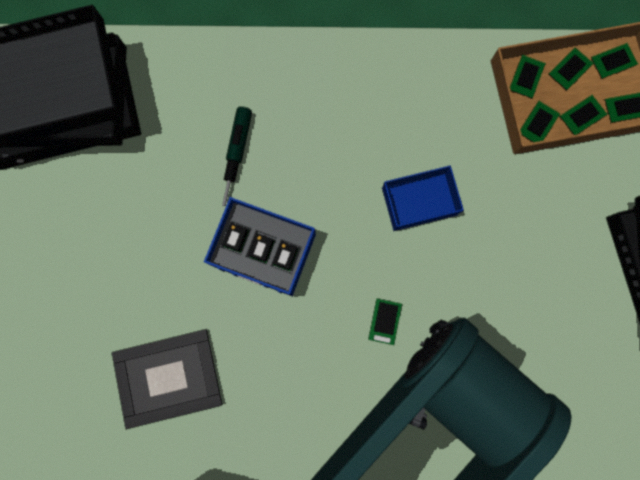

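All three modules sit level in the tub, at about (235,237), (261,246) and (285,255), with the same top heights. The tub has not moved, the lid is flat at about (167,378), and the bystanders are undisturbed. The robot is clear, so I hand the job in.

```bash
python3 -c "
from station import close_job
print(close_job())"
```

```text
the job is handed in; nothing more can be done
None
```

I handed the job in at about 31 s: the lid lies flat on the bench clear of the tub, both modules are fully home in the outer pockets, and the tub, middle module and bystanders did not move.

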